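# Draw the sagging bolt and hold the sample cage open

### The arm

A 6-joint arm with a two-finger parallel gripper is mounted at the origin on a cart in front of the work surface, level with it; the furniture and walls round the work are solid. World frame = base frame: x ahead of the robot, y to its left, z up, the work surface at z = 0. Lengths are in mm, angles in rad, forces in N, time in s.
With the tool pointing down it reaches from about 275 to 825 mm from the base axis. Payload 5.2 kg.
Tool frame: the origin (TCP) lies at the very end of the fingers, on their centre line; the grasp point (between the pads) lies 19 mm behind it; z points along the fingers, y is the direction in which the jaws open and shut (so a half turn about z gives the same grasp; the last joint's range is limited). The gripper opens to 93 mm and grips with 3 to 60 N. Pads are 15 mm wide; open, the fingers measure 128 mm over their backs; the gripper's body (75 mm by 188 mm) begins 65 mm behind the grasp point.
Start: joints at [-1.518, 0.259, 1.535, -0, 1.348, -0.203], TCP at [139.182, -532.103, 218.653] pointing down, gripper open.
Joint ranges: [-3.14, 3.14], [-0.91, 2.08], [0.19, 2.58], [-1.22, 4.36], [0.22, 2.71], [-3.12, 3.12]. Speed limits (rad/s): [2.57, 2.57, 3.14, 3.14, 3.14, 3.14].

### API

Orientations are given as [roll, pitch, yaw] about the fixed x, y, z axes, in that order (R = Rz(yaw) Ry(pitch) Rx(roll)).
In Python, from bench import robot gives the robot as it stands. The module is installed in compiled form; this text tells all that it offers. Calls block until the motion is done:
- robot.move_ptp(position, orientation): joint-space move of the TCP to a pose.
- robot.move_linear(position, ori=None, speed=150, f_stop=None): straight line of the TCP; ori=None keeps the orientation; speed is the mean speed in mm/s. With f_stop (N) it stops when the force on the tool has changed by that much, and returns True; else False.
- robot.move_j(angles): joint-space move.
- robot.move_gripper(opening): opening from 0.0 (shut) to 1.0 (fully open); the grip force is fixed at half the most; returns when the fingers have stopped.
- robot.sleep(seconds).
- robot.inverse_kinematics(position, orientation): joint angles nearest the present ones, or None.
- robot.get_image(name): name is "side" or "top" or "wrist"; returns a dict with "img" (400x640x3 uint8, blue, green, red), "fovy" (degrees; the focal length in pixels is half the picture's height over the tangent of half this angle, whatever the lens; pixels are square), "cx", "cy" (the principal point, pixels), "k1" (the pictures are not rectified: a ray, as slopes to the right and down, at radius r is drawn at 1 + k1 r^2 times it, then the intrinsics apply), "eye" and "orientation" of the camera in the world. Camera axes: x right, y down, z forward; pixel columns grow to the right and rows downward; lengths in mm; the calibration is good to about 2 mm. A picture is of the moment at which its call begins. There is no depth.
A pose or a line that the arm cannot do raises robot.MotionError and nothing moves.
- robot.hand_in(): hands the job in, once; it reports no verdict.
Readings, each from a call of its own:
- robot.current_t(): time.
- robot.current_qpos(): joint angles.
- robot.current_joint_vel(): joint speeds.
- robot.current_joint_efforts(): joint torques, N m.
- robot.current_tcp_pos(): TCP position.
- robot.current_eef_rot(): TCP orientation.
- robot.current_contact_force(): force on the tool from outside, world axes, zero at the start.
- robot.current_ft_torque(): the same for the moment, N m.
- robot.current_gripper_width(): opening from 0.0 (shut) to 1.0 (fully open).
Only numpy, scipy, OpenCV 4.12 (cv2) and the standard library are available. Lean on these libraries where they do the work, as an engineer would, in place of code of your own. Each camera call takes 0.05 s, during which the arm holds its last target.

### The job

The drip plate in front of the sample cage has popped up at one end and stands in the gate's way: press it down until it clicks in and lies flat. Then draw the gate's barrel bolt, whose turned-down nose has sagged behind the bent-up lip of its keeper, so lift the knob as you pull and do not force it. Swing the self-closing gate about a hand's width open (10 cm at its free edge) and finish while still holding it there, so that a colleague can take the tube rack out.

Things in the scene. Friction and masses are not known exactly. Their poses are not given: they have to be found in the camera images.
- cage: white sample cage with wire sides, fixed to the bench, 270 mm wide, 118 mm high, with a tube rack inside. Origin: on the bench under the middle of the cage's front face (the plane of the closed gate); x runs into the cage, y to its left (towards the gate's hinge), z up. An apron 115 mm deep and 22 mm high lies in front of the face, towards the robot.
- drip_plate: loose slotted steel plate, 60 (x) x 120 (y) x 4 mm, in the recess of the apron. Origin: centre of its underside. At the start its left end lies in the recess and its right end (-y) stands about 13 mm too high, on a spring catch under that end. A push of 6 to 8 N on that end (twice that on its middle) drives it through the catch; it has then 12 mm to go there and comes to rest flat, its top 21 mm above the bench, 1 mm below the apron's top.
- plate_end (a point): the place to press: on the plate's top, on its centre line, 12 mm from the raised right end, right above the catch
- plate_seat (a point): point of the cage (-68, -20, 17 mm in its frame) where the plate's origin lies when it is seated; its axes are the cage's
- gate_hinge (a point): point of the cage on the gate's upright hinge axis, at the left post, 90 mm above the bench
- gate (a joint): angle of the gate about its hinge, rad: 0 closed, grows as the gate's right-hand free edge swings out towards the robot (clockwise seen from above), stop at 1.5. A closer spring shuts it when let go; to hold it takes about 2 N at the knob. The raised drip plate blocks it. Its bottom edge passes 5 mm over the apron. 0.47 rad is 100 mm at the free edge.
- gate_edge (a point): point on the free (right) edge of the gate's front, 90 mm above the bench, 217 mm from the hinge axis
- bolt (a joint): travel of the bolt along its rod, m: 0 shut, 0.022 fully drawn (rod moves to the left, towards the hinge). From about 0.015 on the nose is clear of the keeper and the gate can swing. Friction about 1 N; it stays where it is left.
- bolt_lift (a joint): rocking of the bolt rod in its worn rear guide, rad: 0 sagged (where its weight, about 1 N at the knob, leaves it), 0.12 at the upper stop. It pivots 117 mm left of the knob when shut, so the knob goes from 0 to 14 mm up. The nose passes over the lip from about 0.05 (knob 6 mm up); aim for 0.08 (9 mm up). It must stay lifted over the first 14 mm of travel.
- bolt_knob (a point): centre of the grip of the bolt's steel knob, a cylinder 16 mm across and 26 mm long that stands straight out from the gate towards the robot, with a 20 mm flange at its front end. 29 mm in front of the rod; when shut about 41 mm in front of the gate and about 82 mm above the bench, nothing stands beside or above it. Pinch it across from above, the fingers to its left and right; it turns with the gate as it swings.
- bolt_nose (a point): lower end of the bolt's turned-down nose, 8 mm thick, right-hand end of the 8 mm rod
- keeper: steel keeper strap on the right front post, part of the cage; its origin is the cage's. Its front strap keeps the bolt's nose from swinging out, its lower edge is bent up into the lip. More than 40 N between bolt and keeper counts as forcing.
- keeper_lip (a point): top of the keeper's bent-up lip on the right post, 3 mm thick, which the nose has to pass over; about 9 mm above the nose's lower end when the bolt has sagged
- bench_timer: bystander: white bench timer, 62 x 66 x 18 mm, origin under its centre
- masking_tape: bystander: roll of masking tape lying flat, 100 mm across, 25 mm high, origin under its centre
- petri_dish: bystander: clear dish with lid, 59 mm across, 15 mm high, origin under its centre

How it is judged (in metres and radians):
On the way, in this order (a step that is already met when the one before it is completed fails the run):
1. the drip plate is pressed down flat in its recess while the gate is still bolted (angle between drip_plate's own z axis and vertical below 0.025 rad and z of drip_plate in the frame of cage below 0.019 m and distance between drip_plate and plate_seat below 0.006 m and value of joint bolt below 0.008 m), for 0.2 s.
2. the bolt is drawn clear of the keeper (value of joint bolt above 0.014 m and value of joint gate below 0.3 rad), for 0.1 s.
At the end, for the whole second after the job is handed in: the fingers hold the gate (by its knob or elsewhere, at least 0.5 N) still at 0.33 to 0.70 rad (70 to 150 mm at its free edge), nothing else propping it; the bolt is drawn at least 13 mm; the drip plate lies flat in its recess (tilt under 0.025 rad, within 6 mm of its seat) (value of joint gate between 0.33 and 0.7 rad and velocity of joint gate between -0.05 and 0.05 rad/s and contact force between the fingers and gate above 0.5 N and contact force between gate and drip_plate below 0.2 N and value of joint bolt above 0.013 m and angle between drip_plate's own z axis and vertical below 0.025 rad and distance between drip_plate and plate_seat below 0.006 m); the arm keeps its last pose, push and grip.
It fails at once if the bolt is forced against the keeper (over 40 N) (contact force between anything else and keeper above 40 N).
It fails at once if a bystander is pushed more than 25 mm (distance of any of bench_timer, masking_tape, petri_dish from where it was at the start of the episode above 0.025 m).
It also fails if it takes over 42 s, if anything falls off the work surface, if the arm or the gripper's body presses on something with over 40 N, if the wrist force passes 120 N, or if a joint passes its speed limit or range.

## Working session

There is one attempt and no reset: what is moved stays moved. The work goes in short steps, each a Python script; the robot and the scene stay as the last script left them, time stands still between calls to the robot, and variables do not carry over. Pictures are saved under pics/ and viewed, and the job is handed in when it is done.

```bash
mkdir -p pics; ls; cat > h.py <<'E'
import numpy as np, cv2
from scipy.spatial.transform import Rotation as Rn
from bench import robot
def K(d):
    f=200/np.tan(np.radians(d['fovy'])/2)
    return np.array([[f,0,d['cx']],[0,f,d['cy']],[0,0,1.]])
def RM(o):
    o=np.array(o,float)
    return o if o.shape==(3,3) else Rn.from_euler('xyz',o).as_matrix()
def ray(d,u,v):
    p=cv2.undistortPoints(np.array([[[u,v]]],float),K(d),np.array([d['k1'],0,0,0,0.]))[0,0]
    r=RM(d['orientation'])@np.array([p[0],p[1],1.]); return np.array(d['eye'],float),r/np.linalg.norm(r)
def onz(d,u,v,z):
    e,r=ray(d,u,v); return e+r*(z-e[2])/r[2]
def tri(*a):
    A=np.zeros((3,3));b=np.zeros(3)
    for d,u,v in a:
        e,r=ray(d,u,v);P=np.eye(3)-np.outer(r,r);A+=P;b+=P@e
    x=np.linalg.solve(A,b)
    return x,[np.linalg.norm((np.eye(3)-np.outer(ray(d,u,v)[1],ray(d,u,v)[1]))@(x-ray(d,u,v)[0])) for d,u,v in a]
def proj(d,P):
    R=RM(d['orientation']); rv=cv2.Rodrigues(R.T)[0]; t=-R.T@np.array(d['eye'],float)
    return cv2.projectPoints(np.array(P,float).reshape(-1,1,3),rv,t,K(d),np.array([d['k1'],0,0,0,0.]))[0][:,0]
E
python3 - <<'E'
from h import *
import pickle
for n in ('side','top','wrist'):
    d=robot.get_image(n); pickle.dump(d,open(n+'0.pkl','wb')); cv2.imwrite(f'pics/{n}0.png',d['img'])
    print(n,d['fovy'],d['cx'],d['cy'],d['k1'],d['eye'],d['orientation'])
print(robot.current_eef_rot(),robot.current_t())
E
```

```text
pics
side 42.4197383996587 307.83038162310527 197.89928224152922 0.02178636084040256 [ 493.330634   -991.22600097  522.14311429] [-1.98141837e+00 -6.74398680e-04  7.45542296e-03]
top 55.111544643392705 318.05642327484463 193.56257245508775 0.023401455497391966 [406.02464562  43.51809583 944.8434974 ] [-3.03701613  0.01365201 -1.56663029]
wrist 61.65328465094942 318.7578946218808 201.60142638054987 -0.05168273585059034 [ 217.92912795 -510.43474242  384.80628008] [ 2.84520679e+00  2.11218752e-03 -1.31495579e+00]
[-3.14021659e+00 -3.11611457e-04  2.55872058e-01] 0.15
```

View pics/side0.png

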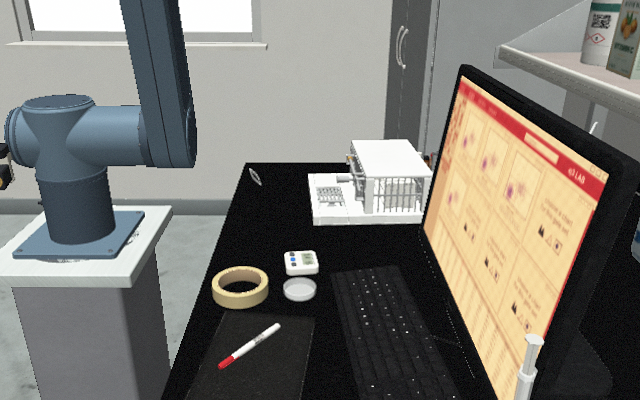

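View pics/top0.png

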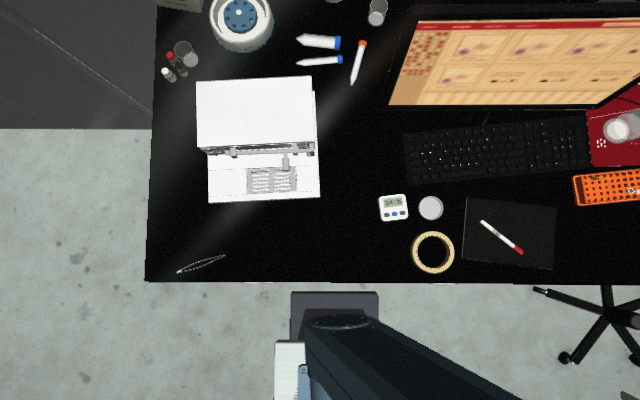

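View pics/wrist0.png

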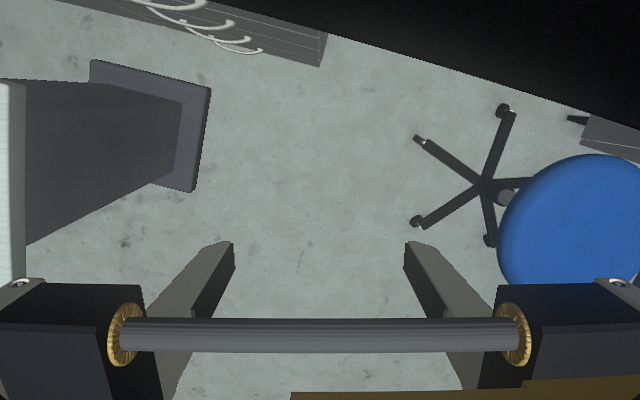

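```bash
python3 - <<'E'
from h import *
import pickle
t=pickle.load(open('top0.pkl','rb'));s=pickle.load(open('side0.pkl','rb'))
cv2.imwrite('pics/topz.png',cv2.resize(t['img'][70:210,190:330],None,fx=4.2,fy=4.2,interpolation=cv2.INTER_CUBIC))
cv2.imwrite('pics/sidez.png',cv2.resize(s['img'][130:230,300:440],None,fx=5.6,fy=5.6,interpolation=cv2.INTER_CUBIC))
# apron top corners in top view at z=22
for uv in [(209,202),(320,197),(316,76),(197,82)]: print(uv,onz(t,*uv,22),onz(t,*uv,118))
E
```

```text
(209, 202) [481.58565706 320.42375941  22.        ] [473.72532416 291.61828613 118.        ]
(320, 197) [494.49453779  51.78478132  22.        ] [485.29134172  50.92482857 118.        ]
(316, 76) [797.90205414  62.88410621  22.        ] [757.13649495  60.86953169 118.        ]
(197, 82) [782.18352079 360.06787271  22.        ] [743.05310256 327.13836877 118.        ]
```

View pics/topz.png

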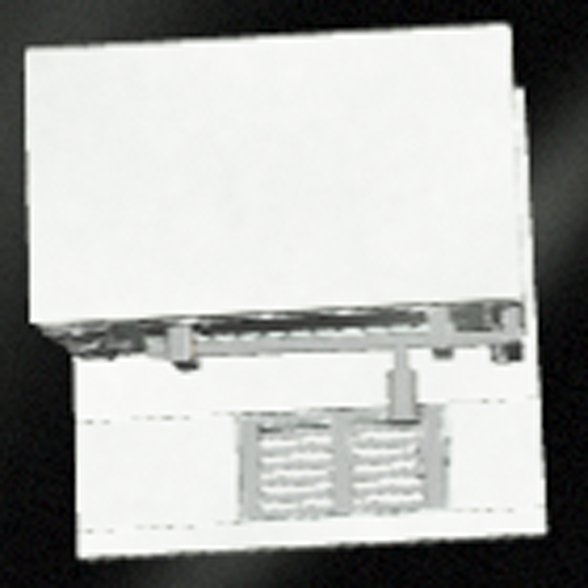

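View pics/sidez.png

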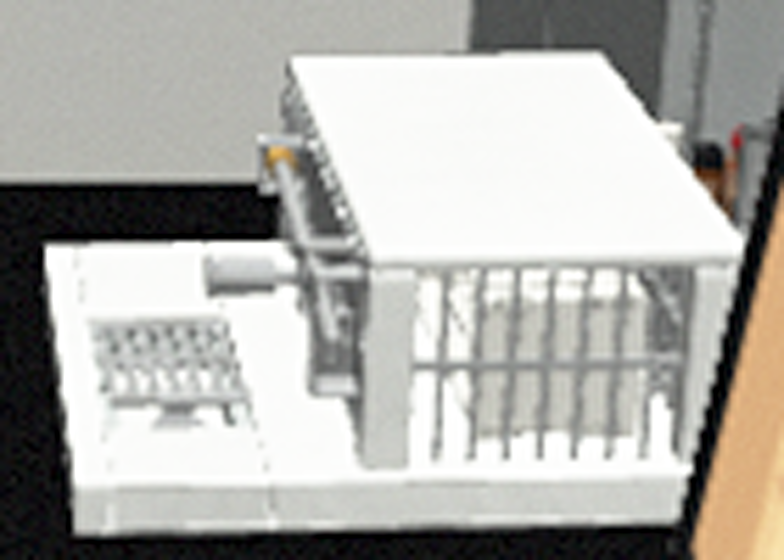

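```bash
cat >> h.py <<'E'
yaw=0.048; O=np.array([602.9,191.6,0.])
def c2w(p,O=O,yaw=yaw): return O+Rn.from_euler('z',yaw).as_matrix()@np.array(p,float)
def w2c(p,O=O,yaw=yaw): return Rn.from_euler('z',-yaw).as_matrix()@(np.array(p,float)-O)
E
python3 - <<'E'
from h import *
import pickle
t=pickle.load(open('top0.pkl','rb'));s=pickle.load(open('side0.pkl','rb'))
Z=lambda x,y:(190+(x+.5)/4.2-.5,70+(y+.5)/4.2-.5)
print('knob top mid',w2c(onz(t,*Z(401,390),90)), 'front',w2c(onz(t,*Z(401,417),90)))
S=lambda x,y:(300+(x+.5)/5.6-.5,130+(y+.5)/5.6-.5)
print('knob tri',[w2c(x) if i==0 else x for i,x in enumerate(tri((t,*Z(401,392)),(s,*S(238,275))))])
print('plate corners L', [w2c(onz(t,*Z(*p),21)) for p in [(240,415),(240,520)]],'R',[w2c(onz(t,*Z(*p),34)) for p in [(440,408),(448,508)]])
print('apron side',[w2c(onz(s,*S(*p),22)) for p in [(75,487),(690,470)]],w2c(onz(s,*S(45,243),22)))
print(robot.inverse_kinematics(list(c2w([-90,-40,200])),[np.pi,0,.048]),robot.inverse_kinematics(list(c2w([-90,-40,200])),[np.pi,0,.048-np.pi]))
E
```

```text
knob top mid [-39.5218284  -59.28427019  90.        ] front [-54.24389126 -58.76675973  90.        ]
knob tri [array([-39.86621158, -58.56722527,  82.81683128]), [np.float64(0.612410932656422), np.float64(0.6124109326564624)]]
plate corners L [array([-36.70969146,  41.30687963,  21.        ]), array([-98.15799263,  42.82307143,  21.        ])] R [array([-40.25617245, -76.09622507,  34.        ]), array([-98.14095522, -78.49028368,  34.        ])]
apron side [array([-111.99332733, -133.64268739,   22.        ]), array([ 138.05110824, -127.36868334,   22.        ])] [-112.93828032  142.19358519   22.        ]
[ 7.02896068e-02  2.46202474e-01  1.59842101e+00 -4.44089210e-16
  1.29696917e+00  1.59308593e+00] [ 0.07028961  0.24620247  1.59842101  0.          1.29696917 -1.54850672]
```

```bash
python3 - <<'E'
from h import *
import pickle
robot.move_ptp(list(c2w([-100,-68,160])),[np.pi,0,.048])
d=robot.get_image('wrist'); pickle.dump(d,open('wrist1.pkl','wb')); cv2.imwrite('pics/wrist1.png',d['img'])
robot.move_gripper(0.0)
print(robot.current_t(),robot.current_tcp_pos(),robot.current_eef_rot(),d['eye'])
E
```

```text
4.3 [506.28227645 118.88312445 159.99520906] [-3.14156691e+00 -1.15129028e-05  4.79499741e-02] [587.88782387 122.73550918 326.93972264]
```

View pics/wrist1.png

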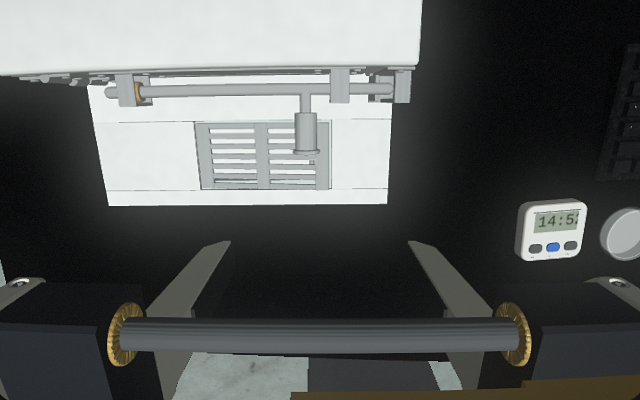

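```bash
python3 - <<'E'
from h import *
import pickle
d=pickle.load(open('wrist1.pkl','rb'));s=pickle.load(open('side0.pkl','rb'))
print('apron',[w2c(onz(d,*p,22)).round(1) for p in [(109,205),(388,203)]])
print('knob top mid',w2c(onz(d,306,128,90)).round(1),'flange front',w2c(onz(d,306,153,82)).round(1))
print('plate R',[w2c(onz(d,*p,34)).round(1) for p in [(331,121),(330,189)]],'L',[w2c(onz(d,*p,21)).round(1) for p in [(195,122),(201,189)]])
x,e=tri((d,306,131),(s,300+238/5.6,130+275/5.6)); print(w2c(x),e)
E
```

```text
apron [array([-114.8,  136.8,   22. ]), array([-113. , -133.9,   22. ])]
knob top mid [-37.3 -59.1  90. ] flange front [-55.9 -58.6  82. ]
plate R [array([-35.9, -78.3,  34. ]), array([-95.9, -78. ,  34. ])] L [array([-36.9,  43.3,  21. ]), array([-99.2,  44. ,  21. ])]
[-39.77704622 -58.77091245  81.79008229] [np.float64(0.27460128204227685), np.float64(0.2746012820421946)]
```

```bash
python3 - <<'E'
from h import *
import pickle
robot.move_linear(list(c2w([-71,-68,60])),speed=150)
r=robot.move_linear(list(c2w([-71,-68,18.5])),speed=40,f_stop=18)
print(r,robot.current_t(),w2c(robot.current_tcp_pos()),robot.current_contact_force())
robot.sleep(0.3)
print(w2c(robot.current_tcp_pos()),robot.current_contact_force())
robot.move_linear(list(c2w([-100,-68,140])),speed=200)
for n in ('side','wrist'):
    d=robot.get_image(n); pickle.dump(d,open(n+'2.pkl','wb')); im=d['img']
    if n=='side': im=cv2.resize(im[130:230,300:440],None,fx=5.6,fy=5.6,interpolation=cv2.INTER_CUBIC)
    cv2.imwrite(f'pics/{n}2.png',im)
print(robot.current_t())
E
```

```text
True 6.0417 [-71.38619086 -68.01451047  21.28668541] [-1.47231241 -0.88043582  6.12210966]
[-71.40179078 -68.01007157  21.27764594] [-1.11774421 -0.18373782  5.06755892]
7.2
```

View pics/side2.png

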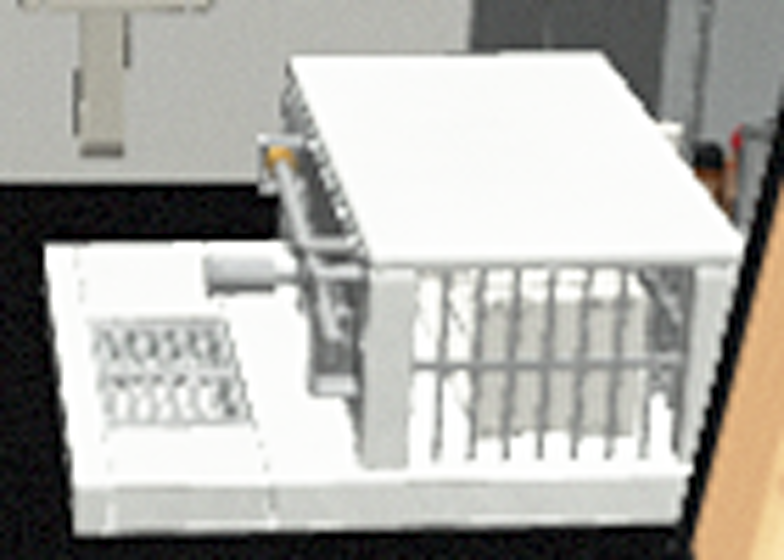

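View pics/wrist2.png

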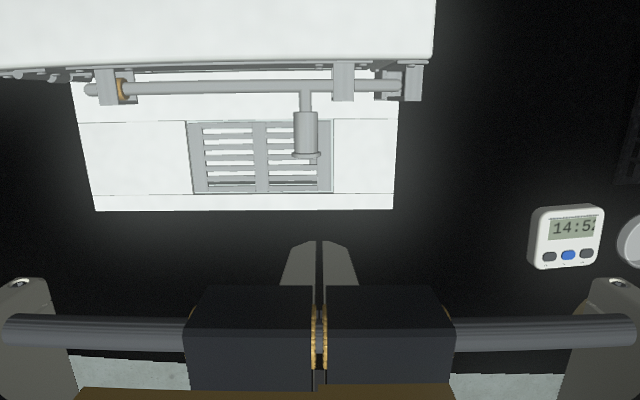

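```bash
python3 - <<'E'
from h import *
import pickle
robot.move_gripper(0.5)
robot.move_linear(list(c2w([-40,-58.8,115])),speed=150)
r=robot.move_linear(list(c2w([-40,-58.8,63])),speed=80,f_stop=8)
print(r,w2c(robot.current_tcp_pos()),robot.current_contact_force())
if not r:
    robot.move_gripper(0.0)
    print(robot.current_gripper_width()*93,robot.current_contact_force())
    d=robot.get_image('wrist'); cv2.imwrite('pics/wrist3.png',d['img'])
print(robot.current_t())
E
```

```text
False [-39.70349868 -58.79291562  63.29483424] [0.1166632  0.14166888 0.72081937]
15.120047582616653 [-0.39679002 -0.44854873  0.34250692]
10.15
```

View pics/wrist3.png

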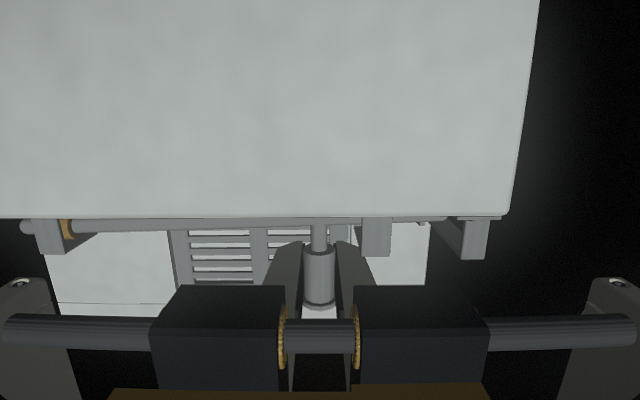

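The knob sits between the fingers at (318, 278) and the grip width of 15 mm fits its 16 mm. Next I lift and draw.

```bash
python3 - <<'E'
from h import *
import pickle
p0=w2c(robot.current_tcp_pos())
r=robot.move_linear(list(c2w([-40,-58.8,72.5])),speed=30,f_stop=12)
print(r,w2c(robot.current_tcp_pos()),robot.current_contact_force())
if not r:
    r=robot.move_linear(list(c2w([-40,-38.3,72.5])),speed=30,f_stop=12)
    print(r,w2c(robot.current_tcp_pos()),robot.current_contact_force())
for n in ('wrist','side'):
    d=robot.get_image(n); pickle.dump(d,open(n+'4.pkl','wb')); im=d['img']
    if n=='side': im=cv2.resize(im[130:230,300:440],None,fx=5.6,fy=5.6,interpolation=cv2.INTER_CUBIC)
    cv2.imwrite(f'pics/{n}4.png',im)
print(robot.current_t())
E
```

```text
False [-40.16105967 -58.92101241  72.51257419] [-0.11352109 -0.57631555 -2.58312037]
False [-40.1056651  -38.13790455  72.43080328] [ 0.14530834 -0.4464675  -2.58734872]
11.55
```

View pics/wrist4.png

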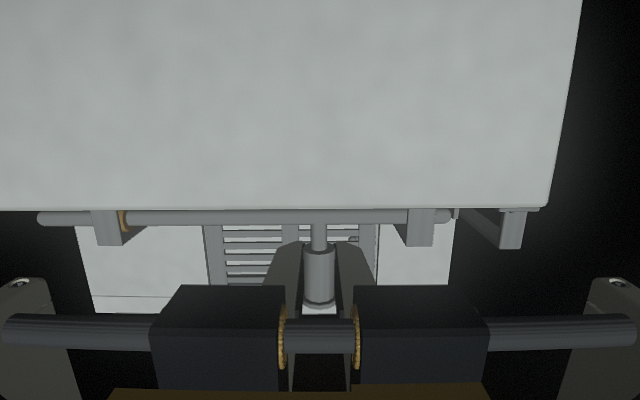

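View pics/side4.png

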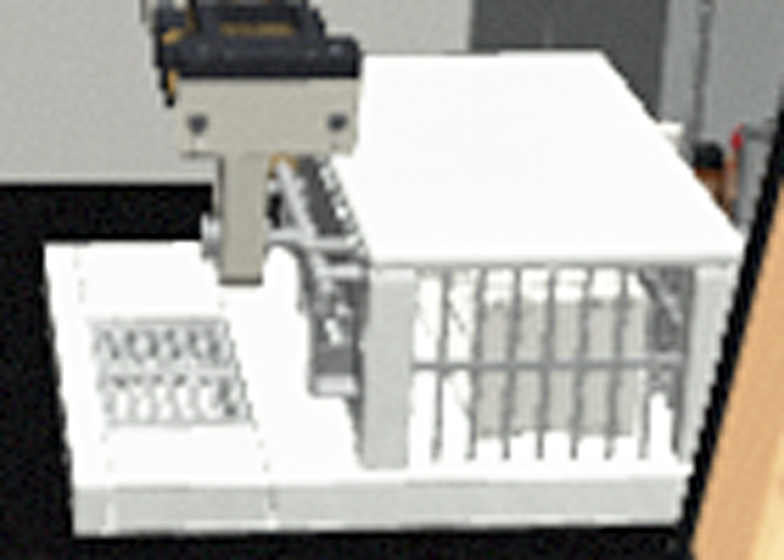

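```bash
cat >> h.py <<'E'
H=np.array([0,108.,0])
def gp(th,k=(-40,-38.3),z=72.5,H=H):
    v=np.array([k[0]-H[0],k[1]-H[1],0]); w=Rn.from_euler('z',-th).apply(v)+H; w[2]=z
    return list(c2w(w)),[np.pi,0,yaw-th]
E
python3 - <<'E'
from h import *
import pickle
for th in np.arange(.06,.25,.06):
    p,o=gp(th); r=robot.move_linear(p,o,speed=40,f_stop=12)
    print(round(th,2),r,robot.current_contact_force().round(2) if hasattr(robot.current_contact_force(),'round') else robot.current_contact_force(),np.round(w2c(robot.current_tcp_pos()),1),robot.current_gripper_width()*93)
    if r: break
for n in ('wrist','top'):
    d=robot.get_image(n); pickle.dump(d,open(n+'5.pkl','wb')); im=d['img']
    if n=='top': im=cv2.resize(im[70:210,190:330],None,fx=4.2,fy=4.2,interpolation=cv2.INTER_CUBIC)
    cv2.imwrite(f'pics/{n}5.png',im)
print(robot.current_t())
E
```

```text
0.06 False [-0.03 -0.72 -3.44] [-48.4 -35.7  72.7] 15.231112266643803
0.12 False [ 0.94 -0.77 -3.52] [-56.9 -32.6  72.6] 15.232521192767322
0.18 False [-0.23 -1.35 -3.7 ] [-65.4 -28.9  72.5] 14.851555185288289
0.24 False [-0.57 -2.35 -3.18] [-73.5 -24.8  72.5] 14.94431701781136
13.15
```

View pics/wrist5.png

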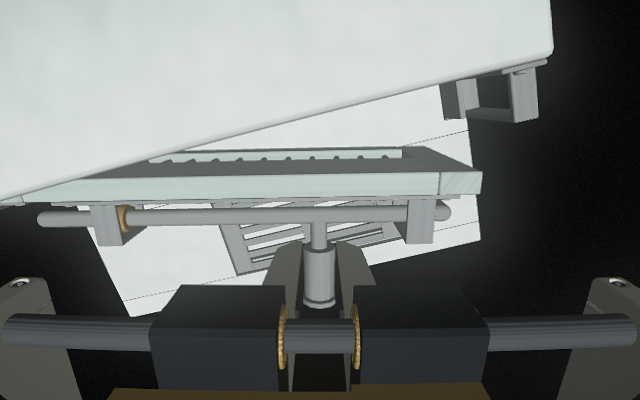

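View pics/top5.png

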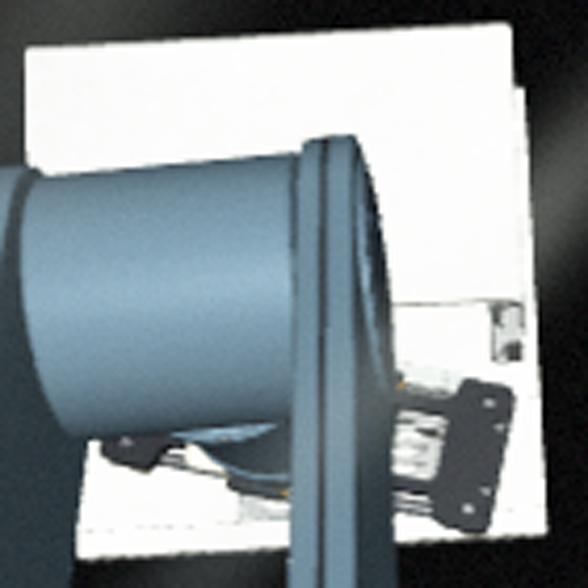

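The gate opens with the knob. The rod is still level in the picture at row 217, and its right end at (445, 212) is unchanged against the guide, so I continue.

```bash
python3 - <<'E'
from h import *
import pickle
for th in np.arange(.30,.49,.06):
    p,o=gp(th); r=robot.move_linear(p,o,speed=40,f_stop=12)
    print(round(th,2),r,np.round(robot.current_contact_force(),2),np.round(w2c(robot.current_tcp_pos()),1),robot.current_gripper_width()*93)
    if r: break
robot.sleep(.5)
for n in ('wrist','side'):
    d=robot.get_image(n); pickle.dump(d,open(n+'6.pkl','wb')); im=d['img']
    if n=='side': im=cv2.resize(im[130:230,300:440],None,fx=5.6,fy=5.6,interpolation=cv2.INTER_CUBIC)
    cv2.imwrite(f'pics/{n}6.png',im)
print(robot.current_t(),np.round(robot.current_contact_force(),2))
E
```

```text
0.3 False [-0.3  -2.41 -2.53] [-81.4 -20.2  72.5] 14.643783015699988
0.36 False [-0.85 -4.39 -3.04] [-89.  -15.1  72.5] 14.941390693250016
0.42 False [-1.85 -3.22 -3.84] [-96.3  -9.6  72.4] 15.647875666645781
0.48 False [-2.71 -4.35 -2.6 ] [-103.3   -3.6   72.4] 15.500916543529069
15.25 [-2.63 -5.47 -2.42]
```

View pics/wrist6.png

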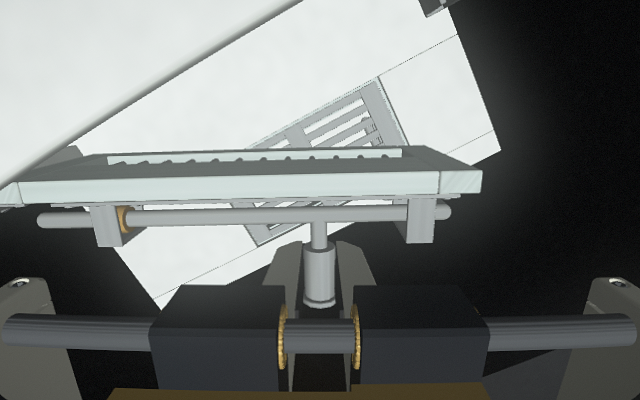

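View pics/side6.png

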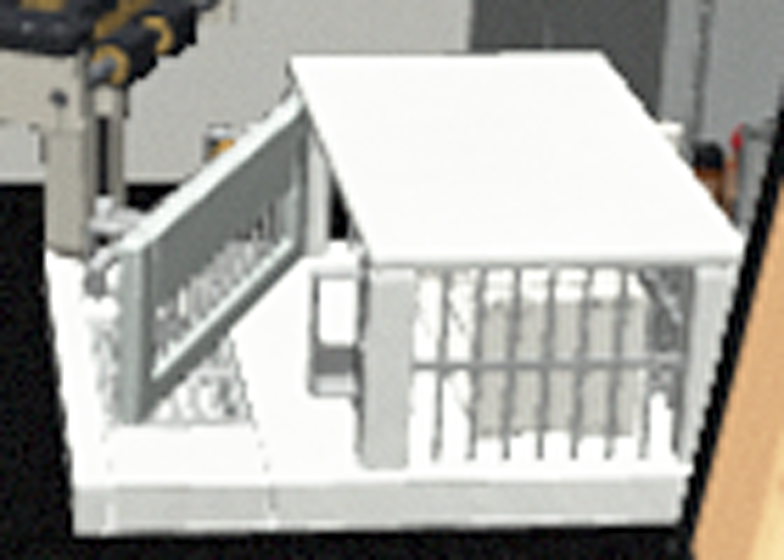

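```bash
python3 - <<'E'
from h import *
import pickle
w=pickle.load(open('wrist6.pkl','rb'));s=pickle.load(open('side6.pkl','rb'))
x,e=tri((w,481,193),(s,300+123/5.6,130+250/5.6));x=w2c(x);print('front top corner',x,e)
print('angle',np.arctan2(-x[0],108-x[1]), np.hypot(x[0],108-x[1]))
print(robot.current_joint_vel())
E
```

```text
front top corner [-92.24624149 -84.40546611 104.79003965] [np.float64(2.97659546485796), np.float64(2.9765954648579385)]
angle 0.4470620549251988 213.3758010098662
[-0.00121186  0.00232641 -0.00075285 -0.00080717  0.00030672  0.00113713]
```

```bash
python3 - <<'E'
from h import *
robot.hand_in()
print(robot.current_t(),robot.current_contact_force())
E
```

```text
the job is handed in; nothing more can be done
the job is handed in; nothing more can be done
```

The job is handed in, at about 15 s of the 42 s allowed. `hand_in()` reports no verdict, so what follows rests on my own checks.

- **Drip plate:** I pressed its raised end until the fingertips stopped at 21.3 mm, against 21 mm for a seated plate. The pictures after that show it flat, and the gate passed over it without touching.
- **Bolt:** I pinched the knob from above, lifted it 9 mm and drew it 20.8 mm to the left. The tool force stayed at about 3 N, so the bolt was not forced against the keeper. Before hand-in the rod's end still stood in the same place against its guide.
- **Gate:** I swung it to a commanded 0.48 rad. A measurement of the gate's corner from two camera views gave 0.45 rad, which is about 95 to 103 mm at the free edge. The two views of that corner missed each other by about 3 mm each, and I had estimated the hinge position, so this is only a rough check. Either value is well inside the 0.33 to 0.70 rad allowed.
- **At hand-in:** the fingers were still gripping the knob, with about 6.5 N on the tool and the joints practically still. The timer and dish had not been touched as far as the pictures show. I did not measure the tape again, but the arm went nowhere near it.

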